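# Slide the egg-cup carrier home past its spring catch

## Task

Put the egg cup away in its wooden rack: press the sprung steel plate right down and, keeping it down, push the wooden carrier with the egg cup along its track past the catch lugs until it is home near the end stop, then let the plate spring up so the lugs lock the carrier in. Only press and push with the fingers: pick nothing up, do not touch or tip the egg cup, and leave the shaker and the tea strainer alone.

Things in the scene. Friction and masses are not known exactly. Their poses are not given: they have to be found in the camera images.
- rack: Wooden rack fixed on the ledge, 140 (x) by 310 (y) by 52 mm high. Origin: centre of its underside, on the ledge. +y: the way the carrier slides home; x across the track, z up. The track runs between side walls (lips' inner edges at x = +-50, tops at z = 52). End stop: cross piece with inner face at y = +141, top z = 52; the other end (y = -155) is open.
- press_plate (a point): Centre of the top of the sprung steel press plate, up: 34 mm above the ledge. It lies in the middle of the track, 60 mm wide, from y = -150 to +55 mm in the rack's frame, running on under the carrier (2 mm gap). Wherever pressed it moves straight down, its catch lugs with it.
- catch (a point): Midway between the two steel catch lugs of the plate, at their top edge facing the carrier. Lugs: at x = +-36 mm, 10 mm wide, from y = +35 to +45 mm in the rack's frame. Up, their tops are 45 mm above the ledge and block the carrier, whose underside is at 36 mm.
- latch (a joint): How far the press plate with its lugs is pressed down, in m: 0 up, 0.014 right down on its stop. The lugs clear the carrier's underside from 0.009 on. The spring needs about 5 N to start and 10 N at the bottom, and drives the plate back up when let go.
- carrier: Wooden carrier, 90 mm long (y), 106 mm wide (94 above the lips), about 0.4 kg, held in by lips over its sides. Origin: centre of its underside, 36 mm above the ledge; axes parallel to the rack's. Starts with its origin at y = -48 to -20 mm in the rack's frame, before the lugs; against the end stop it is at y = +96 and its rear face is 6 mm past the lugs.
- push_face (a point): Middle of the carrier's flat rear face (94 mm wide, from z = 36 to 66 above the ledge), at y = -45 in the carrier's frame, 51 mm above the ledge; the face to push, it looks to the rack's -y. The solid block behind it is 30 mm deep.
- egg_cup: White ceramic egg cup (44 mm across, 45 mm tall); origin at the centre of its foot, 44 mm above the ledge, z up its axis. It stands loose in a square well in the front half of the carrier; its rim is 89 mm above the ledge, and its axis 67 mm ahead of the carrier's rear face.
- shaker_centre (a point): Centre of the plastic spice shaker with turning lid (49 mm across, 90 mm tall), standing loose on the ledge beyond the rack.
- strainer_centre (a point): Centre of the bowl of the aluminium tea strainer (bowl 68 mm across, 26 mm high, thin handle 125 mm long towards its own +y), loose on the ledge beyond the rack.
There are look-alikes about, which are no part of the job. Several things have the shape of the egg_cup; the one meant has the colours described above.

How it is judged:
On the way, in this order (a step that is already met when the one before it is completed fails the run):
1. the plate is pressed down while the carrier is still before the catch lugs (value of joint latch above 0.009 m and y of carrier in the frame of rack below -0.005 m), for 0.1 s.
2. the carrier passes over the lugs while the plate is held down (value of joint latch above 0.0085 m and y of carrier in the frame of rack between 0.02 and 0.08 m), for 0.1 s.
At the end, for the whole second after the job is handed in: The carrier is home past the lugs (its origin beyond y = +86 mm in the rack's frame), lying in its track and at rest; the press plate is up again (within 2.5 mm), so that the lugs lock the carrier; the egg cup stands upright (within 0.2 rad) in its well (y of carrier in the frame of rack above 0.086 m and z of carrier in the frame of rack below 0.04 m and value of joint latch below 0.0025 m and linear speed of carrier below 0.02 m/s and angle between egg_cup's own z axis and vertical below 0.2 rad and distance between egg_cup and carrier below 0.032 m); the robot touches nothing.
It fails at once if the plate is let up under the carrier (less than 8 mm down) while the carrier is over the lugs (value of joint latch below 0.008 m and y of carrier in the frame of rack between -0.003 and 0.084 m).
It fails at once if the carrier is lifted out of its track (z of carrier in the frame of rack above 0.046 m).
It fails at once if the egg cup is touched by the robot (contact force between any of the fingers, the arm and egg_cup above 0.5 N).
It fails at once if the egg cup tips or leaves its well (angle between egg_cup's own z axis and vertical above 0.35 rad or distance between egg_cup and carrier above 0.036 m).
It fails at once if the shaker or the tea strainer is moved more than 15 mm or lifted (distance of any of shaker_centre, strainer_centre from where it was at the start of the episode above 0.015 m).
It also fails if it takes over 48 s, if anything falls off the work surface, if the arm or the gripper's body presses on something with over 40 N, if the wrist force passes 120 N, or if a joint passes its speed limit or range.

## Robot

A 6-joint arm with a two-finger parallel gripper is mounted at the origin on the work surface. World frame = base frame: x ahead of the robot, y to its left, z up, the work surface at z = 0. Lengths are in m, angles in rad, forces in N, time in s.
With the tool pointing down it reaches from about 0.3 to 0.825 m from the base axis. Payload 5.4 kg.
Tool frame: the origin (TCP) lies midway between the tips of the shut fingers; the grasp point (between the pads) lies 19 mm behind it; z points along the fingers, y is the line along which they close (so a half turn about z gives the same grasp; the last joint's range is limited). The gripper opens to 92 mm and grips with 3 to 60 N. Pads are 20 mm wide; open, the fingers measure 128 mm over their backs; the gripper's body (75 mm by 189 mm) begins 69 mm behind the grasp point.
Start: joints at [1.025, 0.158, 1.597, -0, 1.386, -0.21], TCP at [0.189, 0.543, 0.215] pointing down, gripper open.
Joint ranges: [-2.91, 2.91], [-0.94, 2.29], [0.18, 2.7], [-1.29, 4.43], [0.17, 2.64], [-3, 3]. Speed limits (rad/s): [2.57, 2.57, 3.14, 3.14, 3.14, 3.14].

## Interface

Orientations are given as a unit quaternion [x, y, z, w].
In Python, from cell import readout, viewer, finish_job, models gives the robot as it stands. The module is installed in compiled form; this text tells all that it offers.
- The arm moves only by the shell command python3 -m creep 'ROWS' [OPENING] [FORCE]. ROWS is JSON, a list of rows, each a list of 4 numbers: the shift along the tool's x, y, z scaled (see below), then the turn about the tool's z scaled (see below). A call has exactly 8 rows; each row is the pose to reach, as a shift and turn from the pose commanded when the call began, along the tool's axes at that moment; what a row does not reach only later rows make up. The controller multiplies each number of a shift by 1000 mm and each number of a turn by 90 degrees. A row lasts 1/10 s, in which the tool goes at most 50 mm and 8.59 degrees, less where a joint would pass 70% of its speed; a pose out of reach is approached as far as the arm can. A call with a number of a shift or a turn outside -1 to 1 is refused whole. A call with a gripper value outside its range is refused whole. OPENING is the finger opening in mm, from 0 to 91.9, set as the call begins (- or left out, the last holds). The fingers move at their own pace and stop on an object; FORCE is the grip in N (left out, the last holds). Time passes only in rows, so rows that repeat a pose let the fingers close, or fill a call up. It gives the time, the measured TCP pose, the force, the opening and the grip force at its end, in the units of the state.
- readout.get_state(): the state, without advancing time (a new reading comes with each control period).
- viewer.snapshot(name): name is "side" or "top"; returns a dict with "img" (480x640x3 uint8, red, green, blue), "K" (3x3 intrinsics, pixels), "eye" and "rotation" of the camera in the world. Camera axes: x right, y down, z forward; pixel columns grow to the right and rows downward; lengths in m; the calibration is good to about 2 mm. A picture is of the moment at which its call begins. There is no depth.
- finish_job(): hands the job in; it is judged then, once.
Trained networks look in the newest picture that a camera, given by its name, has taken for a name from the list of things; names that differ only in an ending like _2 or _b are one class to them, and where a whole thing is asked for, a point or a joint stands for the part that bears it (a point fixed in the world has none). Each returns a list of dicts, best first, with "score" (0 to 1); they miss things now and then, are a little off and sometimes report something else, mostly with a low value. They report only what shows in the picture. A call takes as long as a camera call. They do not tell look-alikes from the thing itself.
- models.cut_out(camera, query): "region" (480x640 bool, what is visible of it).
- models.spot_point(camera, query): "centre" ([x, y, z] in m, in the coordinates of the camera as it stood for that picture, good to about 4 mm: a listed point, or the origin of a listed thing).
The state is a dict: "time": time; "qpos": joint angles; "joint_velocities": joint speeds; "joint_efforts": joint torques, N m; "ee_pos": TCP position; "tool_rot": TCP orientation; "ft_force": force on the tool from outside, world axes, zero at the start; "wrist_torque": the same for the moment, N m; "opening": opening from 0.0 (shut) to 1.0 (fully open); "grasp_force": force on a finger pad.
Only numpy, scipy, OpenCV 4.12 (cv2) and the standard library are available. Lean on these libraries where they do the work, as an engineer would, in place of code of your own. Each camera call takes 0.05 s, during which the arm holds its last target. There are 200 camera calls.

## Working session

There is one attempt and no reset: what is moved stays moved. The work goes in short steps, Python scripts to look and compute and a shell command to move; the robot and the scene stay as the last step left them, time stands still between calls to the robot, and variables do not carry over. Pictures are saved under pics/ and viewed, at most 10 in all, crops included, and the job is handed in when it is done.

```bash
mkdir -p pics
cat > h.py <<'E'
import numpy as np,cv2
from cell import readout,viewer,finish_job,models
def snap(c,f=None):
    s=viewer.snapshot(c)
    if f: cv2.imwrite('pics/'+f,s['img'][:,:,::-1])
    return s
def w(s,p): return np.array(s['rotation'])@np.array(p)+np.array(s['eye'])
def px(s,p):
    q=np.array(s['K'])@(np.array(s['rotation']).T@(np.array(p)-np.array(s['eye'])));return q[:2]/q[2]
E
python3 - <<'E'
from h import *
np.set_printoptions(precision=4,suppress=True)
for c in('top','side'):
    s=snap(c,c+'0.png'); print(c,s['eye'],s['rotation'])
    for q in('rack','press_plate','catch','carrier','push_face','egg_cup','shaker_centre','strainer_centre'):
        for d in models.spot_point(c,q)[:3]:
            p=w(s,d['centre']);print(q,round(d['score'],2),p,px(s,p))
s=readout.get_state();print(s['ee_pos'],s['tool_rot'],s['time'],s['ft_force'])
E
```

```text
top [0.4992 0.0055 0.7164] [ 0.7163 -0.6941  0.0674 -0.0257]Traceback (most recent call last):
  File "<stdin>", line 7, in <module>
  File "h.py", line 7, in w
    def w(s,p): return np.array(s['rotation'])@np.array(p)+np.array(s['eye'])
                       ~~~~~~~~~~~~~~~~~~~~~~~^~~~~~~~~~~~
ValueError: matmul: Input operand 1 has a mismatch in its core dimension 0, with gufunc signature (n?,k),(k,m?)->(n?,m?) (size 3 is different from 4)
```

```bash
sed -i "s/np.array(s\['rotation'\])/R.from_quat(s['rotation']).as_matrix()/g; 1a from scipy.spatial.transform import Rotation as R" h.py
python3 - <<'E'
from h import *
np.set_printoptions(precision=4,suppress=True)
for c in('top','side'):
    s=snap(c,c+'0.png'); print(c,s['eye'])
    for q in('rack','press_plate','catch','carrier','push_face','egg_cup','shaker_centre','strainer_centre'):
        for d in models.spot_point(c,q)[:3]:
            p=w(s,d['centre']);print(q,round(d['score'],2),p,px(s,p))
s=readout.get_state();print(s['ee_pos'],s['tool_rot'],s['time'],s['ft_force'])
E
```

```text
top [0.4992 0.0055 0.7164]
rack 0.71 [ 0.5652  0.034  -0.001 ] [268.5662 253.2969]
catch 0.56 [0.5663 0.069  0.0444] [241.5661 248.5815]
carrier 0.72 [ 0.5682 -0.0075  0.0374] [297.6734 249.5729]
push_face 0.73 [ 0.5754 -0.0553  0.0533] [333.2496 244.3333]
push_face 0.17 [ 0.5714 -0.0059  0.0392] [296.6218 247.073 ]
egg_cup 0.75 [ 0.4326 -0.041   0.0032] [317.5682 347.6408]
egg_cup 0.75 [0.4382 0.0699 0.0041] [239.2254 341.871 ]
egg_cup 0.75 [ 0.5324 -0.1947 -0.0018] [423.0414 280.6159]
shaker_centre 0.82 [ 0.6924 -0.0365  0.0457] [321.2755 161.8067]
strainer_centre 0.61 [0.7158 0.1233 0.0116] [211.1553 147.9372]
side [ 0.4394 -0.6707  0.7156]
catch 0.76 [0.5663 0.0684 0.045 ] [296.3339 232.8701]
carrier 0.64 [ 0.569  -0.0075  0.0374] [307.0728 265.9911]
egg_cup 0.81 [0.5706 0.0142 0.0426] [305.248  254.6491]
egg_cup 0.66 [ 0.4354 -0.0362 -0.0013] [230.7364 308.2379]
egg_cup 0.62 [0.4398 0.0748 0.0009] [225.7097 260.1314]
shaker_centre 0.87 [ 0.6899 -0.0314  0.0427] [381.893  261.9341]
strainer_centre 0.77 [0.7155 0.1208 0.0136] [369.5123 215.097 ]
strainer_centre 0.47 [ 0.5681 -0.0117  0.0359] [307.1075 268.507 ]
[0.1895 0.5429 0.2146] [ 0.1671  0.9859 -0.     -0.    ] 1.0 [ 0.036  -0.002  -0.1883]
```

View pics/top0.png

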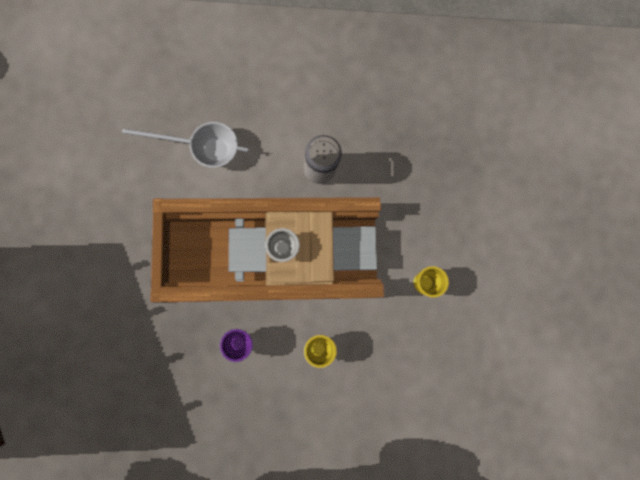

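View pics/side0.png

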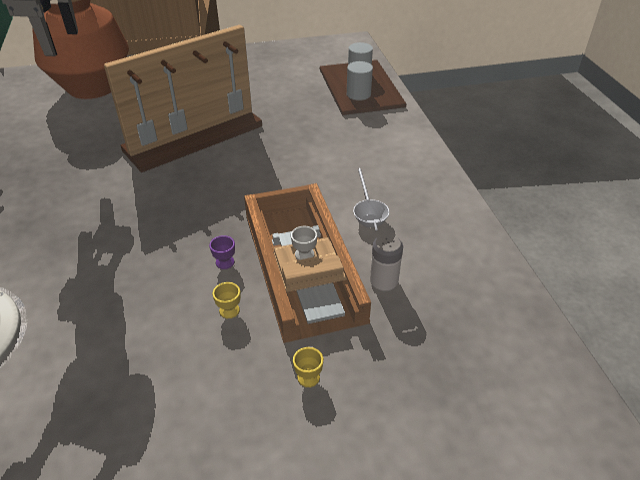

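```bash
cat > fit.py <<'E'
from h import *
from scipy.optimize import minimize
np.set_printoptions(precision=4,suppress=True)
V=[]
for c in('top','side'):
    s=snap(c); d=models.cut_out(c,'rack'); print(c,[(round(e['score'],2),int(e['region'].sum())) for e in d])
    if d: V.append((s,cv2.convexHull(np.argwhere(d[0]['region'])[:,::-1].astype(np.float32))))
B=np.array([[x,y,z] for x in(-.07,.07) for y in(-.155,.155) for z in(0,.052)])
def hull(s,p):
    P=B@R.from_euler('z',p[2]).as_matrix().T+[p[0],p[1],0]
    return cv2.convexHull(np.array([px(s,q) for q in P],np.float32))
def cost(p,VV):
    t=0
    for s,h in VV:
        g=hull(s,p);i=cv2.intersectConvexConvex(h,g)[0];t+=1-i/(cv2.contourArea(h)+cv2.contourArea(g)-i)
    return t
for VV in [V]+[[v] for v in V]:
    r=minimize(cost,[.567,.034,0.],args=(VV,),method='Nelder-Mead',options=dict(initial_simplex=[[.567,.034,0],[.58,.034,0],[.567,.05,0],[.567,.034,.06]],xatol=1e-5,fatol=1e-6))
    print(r.x,r.fun)
x=r=minimize(cost,[.567,.034,0.],args=(V,),method='Nelder-Mead',options=dict(initial_simplex=[[.567,.034,0],[.58,.034,0],[.567,.05,0],[.567,.034,.06]],xatol=1e-5,fatol=1e-6)).x
for n,p in dict(catch=[.5663,.0687],carrier=[.5686,-.0075],push=[.5754,-.0553],egg=[.5706,.0142]).items():
    print(n,R.from_euler('z',-x[2]).apply([p[0]-x[0],p[1]-x[1],0]))
s=V[0][0]; im=cv2.cvtColor(s['img'],cv2.COLOR_RGB2BGR)
def seg(a,b,z,col):
    f=lambda a:tuple(int(round(v*16)) for v in px(s,R.from_euler('z',x[2]).apply([a[0],a[1],z])+[x[0],x[1],0]))
    cv2.line(im,f(a),f(b),col,1,cv2.LINE_AA,4)
for a,b in(((-.05,-.155),(-.05,.141)),((.05,-.155),(.05,.141)),((-.05,.141),(.05,.141)),((-.07,.155),(.07,.155)),((-.07,-.155),(.07,-.155)),((-.07,-.155),(-.07,.155)),((.07,-.155),(.07,.155))): seg(a,b,.052,(255,255,0))
seg((-.03,-.15),(.03,-.15),.034,(0,0,255));seg((-.03,.055),(.03,.055),.034,(0,0,255))
cv2.imwrite('pics/fit.png',cv2.resize(im[180:320,140:400],None,fx=3,fy=3))
E
python3 fit.py
```

```text
top [(0.91, 18487)]
side [(0.33, 1644)]
[0.5679 0.034  0.0463] 0.6909458677950214
[0.5679 0.034  0.0469] 0.007147361451343426
[ 0.5926  0.0584 -0.1131] 0.6537275985023849
catch [0.     0.0347 0.    ]
carrier [-0.0012 -0.0415  0.    ]
push [ 0.0034 -0.0896  0.    ]
egg [ 0.0018 -0.0199  0.    ]
```

View pics/fit.png

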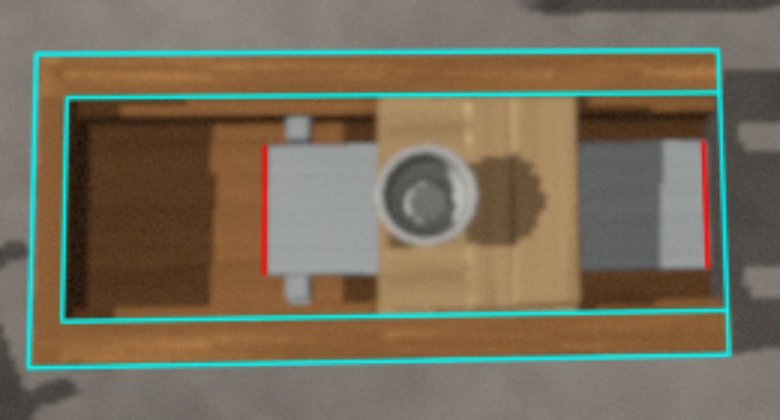

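Run:
```python
from h import *
s=snap('side');K=np.array(s['K']);M=R.from_euler;Rm=R.from_quat(s['rotation']).as_matrix();e=np.array(s['eye'])
def ray(u,v,z):
    d=Rm@np.linalg.solve(K,[u,v,1]);return (e+d*(z-e[2])/d[2]).round(3)
for u,v in((130,165),(262,125),(70,95),(400,110)):print(ray(u,v,0))
b=ray(130,165,0);c=ray(262,125,0)
for g in(b,c):
  for h in(.1,.2,.3):print(g,h,px(s,[g[0],g[1],h]))
print(px(s,[.1895,.5429,.2146]))
```

```text
[0.274 0.409 0.   ]
[0.571 0.502 0.   ]
[0.128 0.749 0.   ]
[0.902 0.493 0.   ]
[0.274 0.409 0.   ] 0.1 [118.30367097 123.51827975]
[0.274 0.409 0.   ] 0.2 [105.31933568  76.79782546]
[0.274 0.409 0.   ] 0.3 [90.56440978 23.70640214]
[0.571 0.502 0.   ] 0.1 [258.81474429  85.00977187]
[0.571 0.502 0.   ] 0.2 [255.17526782  40.43705691]
[0.571 0.502 0.   ] 0.3 [251.08883273  -9.60956592]
[62.0087444  43.61122284]
```

```bash
python3 -m creep '[[0,0,-0.045,0],[0,0,-0.09,0],[0,0,-0.135,0],[0,0,-0.17,0],[-0.03,-0.025,-0.17,0.08],[-0.065,-0.053,-0.17,0.16],[-0.10,-0.081,-0.17,0.24],[-0.135,-0.11,-0.17,0.32]]' 0 20; python3 -c "
from h import *
print(readout.get_state()['qpos'])"
```

```text
time: 2.05
ee_pos: [0.2812, 0.3931, 0.3847]
tool_rot: [0.409, 0.913, 0.0, 0.0]
ft_force: [1.0, -0.5, 0.4]
opening: 0.328
grasp_force: 0.0
[ 6.99285221e-01 -1.36560369e-01  1.56457619e+00 -1.07881500e-04
  1.71313134e+00 -2.86513778e-02]
```

```bash
python3 -m creep '[[-0.045,-0.008,0,0.06],[-0.09,-0.016,0,0.12],[-0.135,-0.025,0,0.18],[-0.18,-0.033,0,0.24],[-0.225,-0.041,0,0.30],[-0.27,-0.049,0,0.36],[-0.315,-0.058,0,0.42],[-0.36,-0.066,0,0.437]]'
python3 - <<'E'
from h import *
s=readout.get_state();r=R.from_quat(s['tool_rot']);print(s['qpos'],s['ee_pos'],r.as_matrix())
print('to go',r.inv().apply(np.array([.5732,-.0809,.12])-s['ee_pos']))
E
```

```text
time: 2.85
ee_pos: [0.473, 0.0808, 0.3849]
tool_rot: [0.692, 0.722, 0.0, 0.0]
ft_force: [1.1, 0.7, 0.7]
opening: 0.002
grasp_force: 0.0
[-8.33444083e-02 -1.46325034e-01  1.57289965e+00  1.28946927e-04
  1.71422860e+00 -1.26376977e-01] [0.47297072 0.0808479  0.38488283] [[-4.30377648e-02  9.99073128e-01  7.97320623e-04]
 [ 9.99073446e-01  4.30377295e-02  6.14608275e-05]
 [ 2.70889919e-05  7.99226999e-04 -9.99999680e-01]]
to go [-0.16591885  0.09296342  0.26495272]
```

```bash
python3 -m creep '[[-0.03,0.017,0.01,0],[-0.07,0.039,0.03,0],[-0.11,0.061,0.05,0],[-0.145,0.08,0.08,0],[-0.168,0.0933,0.12,0],[-0.168,0.0933,0.165,0],[-0.168,0.0933,0.21,0],[-0.168,0.0933,0.245,0]]'
python3 - <<'E'
from h import *
c=[snap(n,n+'1.png') for n in('top','side')][0]
s=readout.get_state();r=R.from_quat(s['tool_rot']);print(s['qpos'],s['ee_pos'],r.as_matrix()[:2,0],s['ft_force'])
print('rack y,x',R.from_euler('z',-.0465).apply(np.array(s['ee_pos'])-[.5679,.034,0]))
E
```

```text
time: 3.65
ee_pos: [0.572, -0.0808, 0.1365]
tool_rot: [0.691, 0.723, -0.001, -0.001]
ft_force: [-0.4, 0.5, 0.2]
opening: 0.004
grasp_force: 0.0
[-3.48971126e-01  2.40101632e-01  1.66821206e+00 -6.44496693e-05
  1.24493012e+00 -3.94645822e-01] [ 0.56906996 -0.07949389  0.13365884] [-0.04565552  0.99894745] [-0.57664132  0.63991031 -0.91423599]
rack y,x [-0.00410687 -0.1134256   0.13365884]
```

View pics/side1.png

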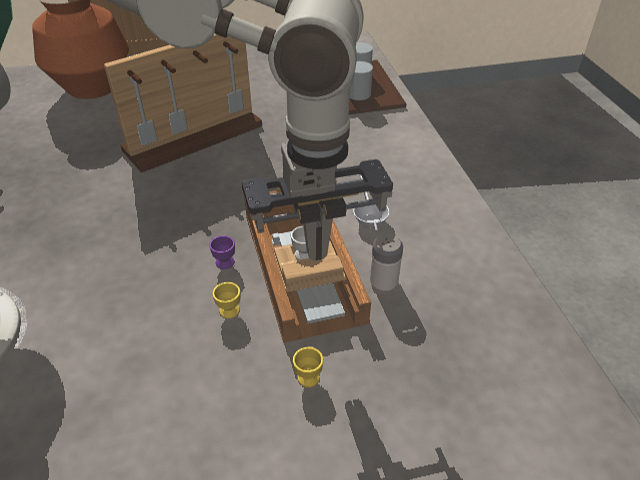

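```bash
python3 -m creep '[[0,0,0.02,0],[0,0,0.045,0],[0,0,0.07,0],[0,0,0.085,0],[0,0,0.095,0],[0,0,0.095,0],[0,0,0.095,0],[0,0,0.095,0]]'
python3 - <<'E'
from h import *
c=[snap(n,n+'2.png') for n in('top','side')][0]
s=readout.get_state();r=R.from_quat(s['tool_rot']);print(s['ee_pos'],r.as_matrix()[:2,0],s['ft_force'])
print('rack x,y',R.from_euler('z',-.0465).apply(np.array(s['ee_pos'])-[.5679,.034,0]))
cv2.imwrite('pics/c2.png',cv2.resize(cv2.imread('pics/side2.png')[180:360,220:420],None,fx=3,fy=3))
E
```

```text
time: 4.55
ee_pos: [0.5744, -0.0812, 0.0461]
tool_rot: [0.691, 0.723, 0.001, 0.001]
ft_force: [-0.7, 0.2, 0.5]
opening: 0.003
grasp_force: 0.0
[ 0.57406191 -0.08111105  0.04576982] [-0.04591664  0.99894497] [ 0.61228701  0.23891695 -0.22405805]
rack x,y [ 0.00080451 -0.11527305  0.04576982]
```

View pics/c2.png

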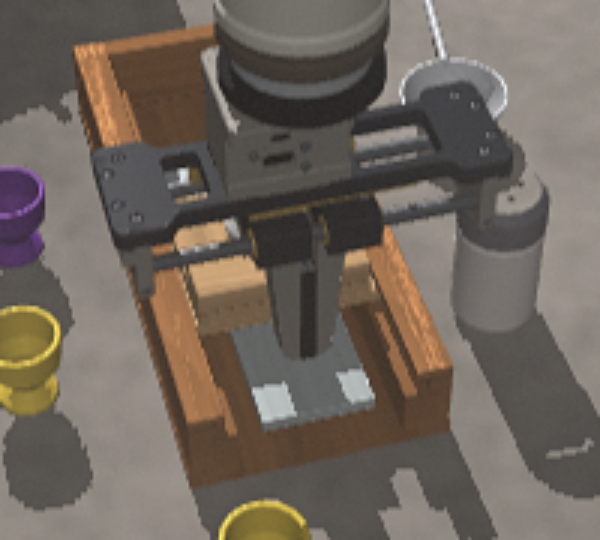

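The fingers are centred over the plate (crop ~(305,350)), with the carrier's rear face ahead. Now pressing.

```bash
python3 -m creep '[[0,0,0.005,0],[0,0,0.01,0],[0,0,0.014,0],[0,0,0.018,0],[0,0,0.022,0],[0,0,0.025,0],[0,0,0.025,0],[0,0,0.025,0]]'; python3 -m creep '[[0,0,0,0],[0,0,0,0],[0,0,0,0],[0,0,0,0],[0,0,0,0],[0,0,0,0],[0,0,0,0],[0,0,0,0]]'
```

```text
time: 5.45
ee_pos: [0.5735, -0.081, 0.0205]
tool_rot: [0.691, 0.723, -0.0, 0.0]
ft_force: [-2.9, 0.1, 8.1]
opening: 0.005
grasp_force: 4.6
time: 6.25
ee_pos: [0.5735, -0.081, 0.0205]
tool_rot: [0.691, 0.723, -0.0, 0.0]
ft_force: [-2.9, 0.9, 9.0]
opening: 0.008
grasp_force: 4.6
```

```bash
python3 -m creep '[[0.002,0,0.0005,0],[0.005,0,0.001,0],[0.008,0,0.001,0],[0.011,0,0.001,0],[0.014,0,0.001,0],[0.017,0,0.001,0],[0.02,0,0.001,0],[0.023,0,0.001,0]]'; python3 -m creep '[[0.002,0,0,0],[0.005,0,0,0],[0.008,0,0,0],[0.011,0,0,0],[0.014,0,0,0],[0.017,0,0,0],[0.019,0,0,0],[0.02,0,0,0]]'
python3 - <<'E'
from h import *
for n in('top','side'):
    s=snap(n,n+'3.png')
    for q in('carrier','egg_cup','catch'):
        for d in models.spot_point(n,q)[:1]: print(n,q,d['score'],R.from_euler('z',-.0465).apply(w(s,d['centre'])-[.5679,.034,0]))
s=readout.get_state();print('tcp',R.from_euler('z',-.0465).apply(np.array(s['ee_pos'])-[.5679,.034,0]),s['ft_force'])
E
```

```text
time: 7.05
ee_pos: [0.5751, -0.0613, 0.0211]
tool_rot: [0.69, 0.723, -0.0, 0.004]
ft_force: [-0.0, -10.1, 8.5]
opening: 0.005
grasp_force: 5.7
time: 7.85
ee_pos: [0.5743, -0.0414, 0.0211]
tool_rot: [0.69, 0.723, -0.0, 0.004]
ft_force: [-0.6, -10.6, 9.0]
opening: 0.008
grasp_force: 5.7
top carrier 0.87 [-0.00099671 -0.01857802  0.03826148]
top egg_cup 0.88 [-0.04691601 -0.22583336  0.00033786]
side carrier 0.93 [-0.001754   -0.02242391  0.0384043 ]
side egg_cup 0.84 [-0.05072878 -0.22441173  0.00121368]
tcp [ 0.00291782 -0.07546217  0.0210506 ] [ 1.0737711  -7.73056945  8.35978661]
```

View pics/side3.png

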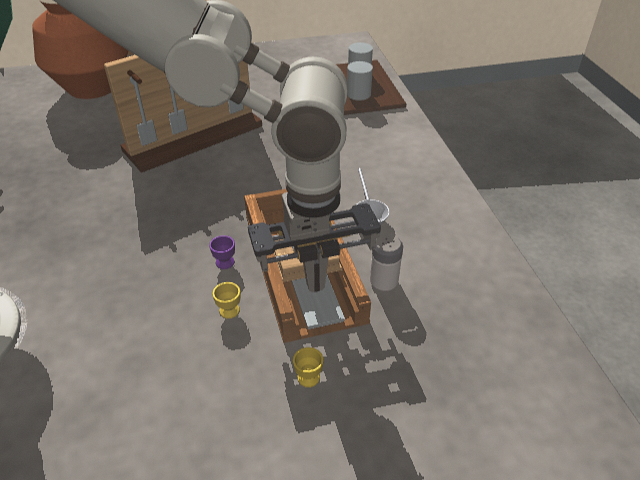

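```bash
python3 -m creep '[[0.002,0,0.0005,0],[0.005,0,0.001,0],[0.008,0,0.001,0],[0.011,-0.001,0.001,0],[0.014,-0.001,0.001,0],[0.017,-0.001,0.001,0],[0.02,-0.002,0.001,0],[0.023,-0.002,0.001,0]]'; python3 -m creep '[[0.003,0,0,0],[0.006,0,0,0],[0.009,0,0,0],[0.013,0,0,0],[0.017,0,0,0],[0.021,0,0,0],[0.025,0,0,0],[0.028,0,0,0]]'
python3 - <<'E'
from h import *
s=readout.get_state();print('tcp',R.from_euler('z',-.0465).apply(np.array(s['ee_pos'])-[.5679,.034,0]),s['ft_force'])
E
```

```text
time: 9.05
ee_pos: [0.5726, -0.0191, 0.021]
tool_rot: [0.691, 0.723, 0.001, 0.006]
ft_force: [0.6, -12.2, 11.1]
opening: 0.005
grasp_force: 6.7
time: 9.85
ee_pos: [0.5712, 0.009, 0.021]
tool_rot: [0.69, 0.723, 0.0, 0.006]
ft_force: [1.1, -12.4, 12.3]
opening: 0.006
grasp_force: 7.1
tcp [ 0.00209279 -0.02512484  0.02100752] [  1.0526757  -12.36965528  12.28025011]
```

```bash
python3 -m creep '[[0.003,0,0,0],[0.006,0,0,0],[0.01,0,0,0],[0.014,0,0,0],[0.018,0,0,0],[0.022,0,0,0],[0.026,0,0,0],[0.029,0,0,0]]'; python3 -m creep '[[0.003,0,0,0],[0.006,0,0,0],[0.009,0,0,0],[0.013,0,0,0],[0.017,0,0,0],[0.02,0,0,0],[0.023,0,0,0],[0.025,0,0,0]]'
python3 - <<'E'
from h import *
s=readout.get_state();print('tcp',R.from_euler('z',-.0465).apply(np.array(s['ee_pos'])-[.5679,.034,0]),s['ft_force'])
for n in('top','side'):
    s=snap(n,n+'4.png')
    for q in('carrier','egg_cup','push_face'):
        for d in models.spot_point(n,q)[:1]: print(n,q,d['score'],R.from_euler('z',-.0465).apply(w(s,d['centre'])-[.5679,.034,0]))
E
```

```text
time: 10.65
ee_pos: [0.5698, 0.0381, 0.021]
tool_rot: [0.69, 0.723, 0.0, 0.005]
ft_force: [1.0, -12.3, 12.4]
opening: 0.004
grasp_force: 7.3
time: 11.45
ee_pos: [0.5687, 0.0632, 0.0209]
tool_rot: [0.69, 0.723, 0.0, 0.005]
ft_force: [0.5, -13.3, 13.4]
opening: 0.006
grasp_force: 7.4
tcp [0.00214924 0.02909056 0.0209326 ] [  0.48773848 -13.29560568  13.35786444]
top carrier 0.84 [-0.00132984  0.08805828  0.03518776]
top egg_cup 0.88 [-0.13831609 -0.07021408 -0.00028285]
side egg_cup 0.96 [-0.05019531 -0.22919433  0.00162858]
side push_face 0.91 [-0.00154601  0.03723721  0.05405702]
```

View pics/top4.png

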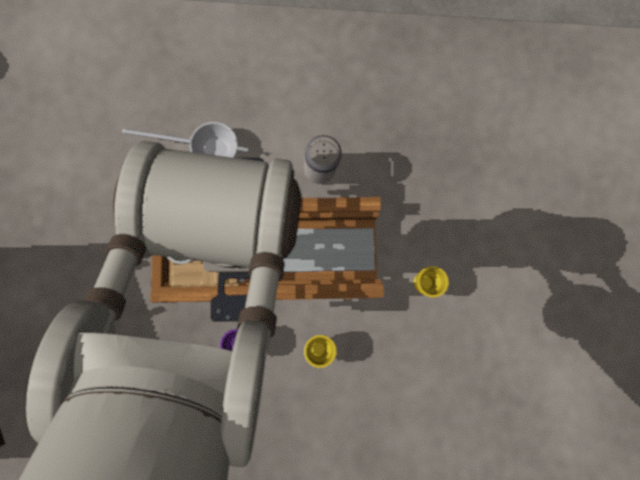

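```bash
python3 -m creep '[[0.001,0,0,0],[0.002,0,0,0],[0.003,0,0,0],[0.0045,0,0,0],[0.006,0,0,0],[0.0075,0,0,0],[0.009,0,0,0],[0.009,0,0,0]]'
python3 - <<'E'
from h import *
s=readout.get_state();print('tcp',R.from_euler('z',-.0465).apply(np.array(s['ee_pos'])-[.5679,.034,0]),s['ft_force'])
E
```

```text
time: 12.65
ee_pos: [0.5682, 0.0723, 0.0209]
tool_rot: [0.69, 0.723, 0.001, 0.005]
ft_force: [0.8, -11.5, 12.7]
opening: 0.006
grasp_force: 6.9
tcp [0.00209003 0.0382641  0.02085823] [  0.77970342 -11.48624585  12.68368041]
```

```bash
python3 -m creep '[[0.0005,0,0,0],[0.001,0,0,0],[0.0015,0,0,0],[0.002,0,0,0],[0.0025,0,0,0],[0.0025,0,0,0],[0.0025,0,0,0],[0.0025,0,0,0]]'
python3 - <<'E'
from h import *
s=readout.get_state();print('tcp',R.from_euler('z',-.0465).apply(np.array(s['ee_pos'])-[.5679,.034,0]),s['ft_force'])
for n in('top','side'):
    s=snap(n,n+'5.png')
    for q in('carrier','push_face'):
        for d in models.spot_point(n,q)[:1]: print(n,q,d['score'],R.from_euler('z',-.0465).apply(w(s,d['centre'])-[.5679,.034,0]))
E
```

```text
time: 13.45
ee_pos: [0.5682, 0.0736, 0.0209]
tool_rot: [0.69, 0.723, -0.0, 0.006]
ft_force: [0.6, -16.4, 13.5]
opening: 0.007
grasp_force: 9.5
tcp [0.00211137 0.0395342  0.02091827] [  0.61838707 -16.35725478  13.47174516]
top carrier 0.73 [-0.00122314  0.09438537  0.03874114]
side carrier 0.83 [0.00046468 0.09474024 0.038418  ]
side push_face 0.91 [-0.00195827  0.04729625  0.05231754]
```

The carrier is at the end stop (force rose, TCP stopped short). I'll back off slightly, then lift.

```bash
python3 -m creep '[[-0.003,0,0,0],[-0.006,0,0,0],[-0.009,0,0,0],[-0.011,0,0,0],[-0.011,0,0,0],[-0.011,0,-0.004,0],[-0.011,0,-0.009,0],[-0.011,0,-0.015,0]]'; python3 -m creep '[[0,0,-0.01,0],[0,0,-0.03,0],[-0.005,0,-0.06,0],[-0.02,0,-0.10,0],[-0.06,0,-0.14,0],[-0.10,0,-0.18,0],[-0.14,0,-0.22,0],[-0.18,0,-0.25,0]]';  python3 -m creep '[[-0.04,0,0,0],[-0.08,0,0,0],[-0.12,0,0,0],[-0.16,0,0,0],[-0.20,0,0,0],[-0.20,0,0,0],[-0.20,0,0,0],[-0.20,0,0,0]]'
python3 - <<'E'
from h import *
for n in('top','side'):
    s=snap(n,n+'6.png')
    for q in('carrier','push_face','press_plate','catch','egg_cup','shaker_centre','strainer_centre'):
        for d in models.spot_point(n,q)[:1]: print(n,q,round(d['score'],2),R.from_euler('z',-.0465).apply(w(s,d['centre'])-[.5679,.034,0]).round(4))
a=cv2.imread('pics/side6.png')[170:360,200:420];b=cv2.imread('pics/top6.png')[170:360,120:400]
cv2.imwrite('pics/c6.png',np.hstack([cv2.resize(a,(347,300)),cv2.resize(b,(442,300))]))
E
```

```text
time: 14.55
ee_pos: [0.5665, 0.0682, 0.0341]
tool_rot: [0.691, 0.723, 0.002, 0.001]
ft_force: [1.9, 1.9, 3.3]
opening: 0.004
grasp_force: 1.8
time: 15.35
ee_pos: [0.5712, -0.0984, 0.2717]
tool_rot: [0.691, 0.723, -0.0, -0.0]
ft_force: [2.0, 0.2, 0.1]
opening: 0.008
grasp_force: 0.0
time: 16.15
ee_pos: [0.581, -0.2958, 0.2699]
tool_rot: [0.69, 0.723, 0.0, -0.001]
ft_force: [0.7, -0.5, -0.6]
opening: 0.006
grasp_force: 0.0
top carrier 0.61 [-0.0024  0.0953  0.0381]
top push_face 0.94 [-0.0017  0.0526  0.0529]
top press_plate 0.79 [ 0.0041 -0.0478  0.0356]
top catch 0.94 [-0.0002  0.034   0.043 ]
top egg_cup 0.86 [-0.0011  0.1136  0.046 ]
top shaker_centre 0.86 [ 0.1229 -0.077   0.0434]
top strainer_centre 0.69 [0.1513 0.0797 0.0101]
side carrier 0.69 [-0.0016  0.0917  0.0375]
side push_face 0.72 [-0.001  -0.0018  0.0039]
side press_plate 0.67 [-0.0012 -0.0488  0.0369]
side catch 0.88 [0.0011 0.0344 0.0457]
side egg_cup 0.76 [-0.0496 -0.2266  0.001 ]
side shaker_centre 0.41 [ 0.1217 -0.0735  0.0435]
```

View pics/c6.png

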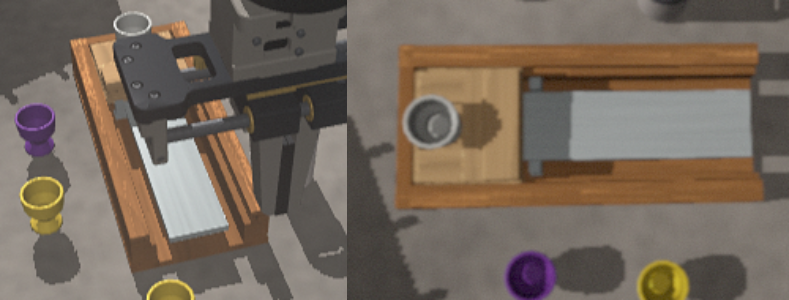

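The carrier is home at the end stop, the lugs are up behind it (crop ~(535,85) and (535,170)), the egg cup stands upright in its well, and the arm is clear.

```bash
python3 -c "
from h import *
print(finish_job())"
```

```text
the job is handed in; nothing more can be done
None
```

The job is handed in (no verdict was shown): the last pictures show the carrier home against the end stop, the plate up with its lugs locking it in, the egg cup upright in its well, the shaker and tea strainer not touched, and the arm clear.

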